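# Hang the rinse basket on the swivel hook over the drip dish

## Robot

A 6-joint arm with a two-finger parallel gripper is mounted at the origin on a cart in front of the work surface, level with it; the furniture and walls round the work are solid. World frame = base frame: x ahead of the robot, y to its left, z up, the work surface at z = 0. Lengths are in m, angles in rad, forces in N, time in s.
With the tool pointing down it reaches from about 0.375 to 0.9 m from the base axis. Payload 3.1 kg.
Tool frame: the origin (TCP) lies midway between the tips of the shut fingers; the grasp point (between the pads) lies 19 mm behind it; x points along the fingers, z is the direction in which the jaws open and shut, and the axes are right-handed (so a half turn about x gives the same grasp; the last joint's range is limited). The gripper opens to 85 mm and grips with 20 to 120 N. Pads are 22 mm wide; open, the fingers measure 114 mm over their backs; the gripper's body (76 mm by 85 mm) begins 54 mm behind the grasp point. The pads swing forward as they close: fully open they stand 13 mm farther back than shut.
Start: joints at [0.983, 0.527, 1.433, -0, 1.181, -0.178], TCP at [0.249, 0.573, 0.231] pointing down, gripper open.
Joint ranges: [-3.08, 3.08], [-0.75, 2.2], [0.22, 2.44], [-1.43, 4.57], [0, 2.65], [-2.85, 2.85]. Speed limits (rad/s): [2.79, 2.79, 3.14, 3.14, 3.14, 3.14].

## Interface

Orientations are given as a unit quaternion [x, y, z, w].
In Python, from station import status, snapshot, camera_params, ticket gives the robot as it stands.
- The arm moves only by the tool arm_command, never from a script. Its argument "series" is a list that holds one entry, the list of rows, each a list of 4 numbers: the shift along the tool's x, y, z in mm, then the turn about the tool's x in rad. A call has 1 to 10 rows; each row shifts and turns the commanded pose from where the row before left it, along the tool's axes as they then stand; what a row does not reach is not made up. A row lasts 1/10 s, in which the tool goes at most 50 mm and 8.59 degrees, less where a joint would pass 70% of its speed; a pose out of reach is approached as far as the arm can. A call is refused whole if a number of a shift passes 50 or a number of a turn 0.15, either way. A call with a gripper value outside its range is refused whole. "jaw" is the opening in per cent of the stroke, from 0 (shut) to 100 (fully open), set as the call begins (left out, the last holds). The fingers move at their own pace and stop on an object; "force" is the grip in N (left out, the last holds). Time passes only in rows, so rows that do not move let the fingers close. It gives the time, the measured TCP pose, the force and the opening at its end, in the units of the state.
- status.sense(): the state, without advancing time (a new reading comes with each control period).
- snapshot(name): name is "side" or "top"; returns the picture (480x640x3 uint8, red, green, blue); there is no depth.
- camera_params(name): a dict with "fovy" (degrees; the focal length in pixels is half the picture's height over the tangent of half this angle, whatever the lens; pixels are square), "cx", "cy" (the principal point, pixels), "extrinsics" (4x4, takes a point from camera to world coordinates). Camera axes: x right, y down, z forward; pixel columns grow to the right and rows downward; lengths in m; the calibration is good to about 2 mm. A picture is of the moment at which its call begins. camera_params takes no time and is no camera call.
- ticket.sign_off(): hands the job in, once; it reports no verdict.
The state is a dict: "t": time; "q": joint angles; "qd": joint speeds; "tau": joint torques, N m; "tcp_pos": TCP position; "tool_rot": TCP orientation; "force": force on the tool from outside, world axes, zero at the start; "ft_torque": the same for the moment, N m; "finger_gap": opening from 0.0 (shut) to 1.0 (fully open).
Only numpy, scipy, OpenCV 4.12 (cv2) and the standard library are available. Lean on these libraries where they do the work, as an engineer would, in place of code of your own. Each camera call takes 0.05 s, during which the arm holds its last target. There are 200 camera calls.

## Task

The rinsed rings have to drain: turn the swivel hook of the drip stand by its wing grip until it clicks in place pointing over the steel drip dish and let it go, then take the wire basket by its black grip and hang it by its eye in the hook, so that it hangs freely over the dish. Be gentle: let the hook take the weight before you let go, without dropping the basket or pressing or knocking it on the hook, keep the basket upright and leave the dish and the other things where they are.

Things in the scene. Friction and masses are not known exactly. Their poses are not given: they have to be found in the camera images.
- drip_stand: dark steel drip stand, fixed to the bench: round foot 80 mm across, 11 mm high at the edge, and an upright post with a swivel hook on top. Origin: centre of the foot's underside, on the post's axis; its -x side is its front (towards the robot), +y its left side as the robot sees it, z up
- post_clamp (a point): clamp collar on the post's axis, 112 mm above the bench, where the inner post is clamped at a different height each time. THE HEIGHT OF THE SWIVEL HEAD IS NOT MEASURED: the hook seat's rod axis lies anywhere from 146 to 206 mm above the bench; find it by touch (on the firm top of the wing grip) or by eye. Above the seat's rod axis: arm axis +4, hook tip +13, hub top +12, wing grip top +40 mm
- drip_hook (a joint): swivel angle, rad: at 0 the hook points to the stand's front; it points along (-cos q, +sin q) in the stand's frame (positive: to its left). A spring ball clicks at each multiple of 0.5236 rad and draws the hook into the nearest click when let go, with about 0.25 N m. A push of 2 to 3 N sideways at the hook moves it off its click. Starts between -0.53 and 0.53
- stand_front (a point): front point of the foot, 40 mm from the axis. Swivel head, all turning together: wing grip (steel bar 44 mm long in line with the hook arm, 12 mm thick, 28 mm tall, on the post's axis) on a hub 34 mm across; a 6 mm arm runs level outwards, dips 4 mm to the hook's seat, its middle 99 mm from the axis, and turns up to a tip 110 mm (outer end 113 mm) from the axis. Behind, a small ball, to 48 mm
- rinse_basket: round steel wire basket with three rings in it, 56 mm across, 36 mm high, 136 mm over all, 80 to 150 g. Origin: centre of its underside; z up. Two wire legs rise from the rim in its y-z plane to the eye; above the eye a black grip, 30 mm wide along y, 14 mm thick along x, from 104 to 136 mm above the underside: take it across the 30 mm width from above
- basket_eye (a point): where a 6 mm hook rod's axis lies when the basket hangs on it, 94.5 mm above the basket's underside. The eye is a tear-drop loop of 4 mm wire in the basket's y-z plane, so the hook passes through it along the basket's x (either way); its opening reaches from 17 mm below this point to 3 mm above it, is 15 mm wide 8.5 mm below it and narrows above and below that
- drip_dish: shallow steel dish with a rolled rim, 156 x 106 x 14 mm, fixed beside the stand at its front left or front right, long side along the stand's x: its centre about 115 mm from the post, near the direction of the second click (1.047 or -1.047 rad) on its side. Origin: centre of its underside
- brown_tin: open brown tin, 64 mm across, 17 mm high, a bystander on the other side of the stand, where the dish is not. Origin: centre of its underside
- teal_tin: open teal tin with scraps, 64 mm across, 18 mm high, a bystander. Origin: centre of its underside
- wax_pot: small yellow pot, 47 mm across, 24 mm high, a bystander. Origin: centre of its underside
Mind the look-alikes: they are no part of the job. What is shaped like the rinse_basket but green is not meant.

How it is judged:
On the way:
1. the hook rests in the click that points over the dish, let go, with the basket not yet on it (((y of drip_dish in the frame of drip_stand above 0 m and value of joint drip_hook between 0.917 and 1.177 rad) or (y of drip_dish in the frame of drip_stand below 0 m and value of joint drip_hook between -1.177 and -0.917 rad)) and velocity of joint drip_hook between -0.05 and 0.05 rad/s and contact force between the fingers and drip_stand below 0.2 N and contact force between rinse_basket and drip_stand below 0.05 N), for 0.2 s.
At the end, for the whole second after the job is handed in: The hook rests in its click over the dish (within 0.13 rad) and carries the basket by its eye near its end; the basket hangs upright (within 0.15 rad) and still, clear of dish and bench, its middle within 45 mm of the dish's middle, and is let go (((y of drip_dish in the frame of drip_stand above 0 m and value of joint drip_hook between 0.917 and 1.177 rad) or (y of drip_dish in the frame of drip_stand below 0 m and value of joint drip_hook between -1.177 and -0.917 rad)) and contact force between rinse_basket and drip_stand above 0.3 N and height (world z) of rinse_basket above 0.035 m and horizontal distance between rinse_basket and drip_dish below 0.045 m and horizontal distance between basket_eye and drip_stand above 0.085 m and angle between rinse_basket's own z axis and vertical below 0.15 rad and linear speed of rinse_basket below 0.03 m/s and contact force between the fingers and rinse_basket below 0.1 N); the robot touches nothing.
It fails at once if the basket is pressed or knocked on the stand with more than 12 N (contact force between rinse_basket and drip_stand above 12 N).
It fails at once if the basket is dropped: it falls at more than 0.2 m/s with no finger on it (linear speed of rinse_basket above 0.2 m/s and contact force between the fingers and rinse_basket below 0.1 N).
It fails at once if the basket is tipped by more than 0.7 rad, so that rings could fall out (angle between rinse_basket's own z axis and vertical above 0.7 rad).
It fails at once if another thing on the bench is shifted by more than 30 mm (distance of any of brown_tin, teal_tin, wax_pot from where it was at the start of the episode above 0.03 m).
It also fails if it takes over 72 s, if anything falls off the work surface, if the arm or the gripper's body presses on something with over 40 N, if the wrist force passes 120 N, or if a joint passes its speed limit or range.

## Working session

There is one attempt and no reset: what is moved stays moved. The work goes in short steps, Python scripts to look and compute and a tool call to move; the robot and the scene stay as the last step left them, time stands still between calls to the robot, and variables do not carry over. Pictures are saved under pics/ and viewed, about 8 in all and at most 12, crops included, and the job is handed in when it is done.

Besides the shell and the picture viewer there is one more tool, called after "Call:" in YAML: its name, and indented under it one key for each argument. arm_command: Moves the arm, as the interface text tells. Its arguments: {"type":"object","properties":{"series":{"type":"array"},"jaw":{"type":"number"},"force":{"type":"number"}},"required":["series"]}

```bash
ls; mkdir -p pics; cat > h.py <<'E'
import numpy as np, cv2
from station import status, snapshot, camera_params, ticket
def cam(n):
    p=camera_params(n); f=240/np.tan(np.radians(p['fovy'])/2); return f,p['cx'],p['cy'],np.array(p['extrinsics'])
def ray(n,u,v):
    f,cx,cy,E=cam(n); d=E[:3,:3]@np.array([(u-cx)/f,(v-cy)/f,1]); return E[:3,3],d/np.linalg.norm(d)
def onz(n,u,v,z):
    o,d=ray(n,u,v); return o+d*(z-o[2])/d[2]
def proj(n,P):
    f,cx,cy,E=cam(n); c=E[:3,:3].T@(np.array(P)-E[:3,3]); return np.array([cx+f*c[0]/c[2],cy+f*c[1]/c[2]])
def two(a,b):
    (o1,d1),(o2,d2)=ray('top',*a),ray('side',*b)
    s=np.linalg.lstsq(np.c_[d1,-d2],o2-o1,rcond=None)[0]
    p,q=o1+s[0]*d1,o2+s[1]*d2; return (p+q)/2,np.linalg.norm(p-q)
def pic(n,name):
    im=snapshot(n); cv2.imwrite('pics/%s.png'%name,im[:,:,::-1]); return im
def st():
    s=status.sense(); print({k:np.round(s[k],3) for k in ('t','q','tcp_pos','tool_rot','force','ft_torque','finger_gap')})
    from scipy.spatial.transform import Rotation as R
    print(R.from_quat(s['tool_rot']).as_matrix().round(3))
E
python3 - <<'E'
from h import *
st()
for n in('top','side'):
    pic(n,n+'0'); print(n,camera_params(n))
E
```

```text
pics
{'t': np.float64(0.0), 'q': array([ 0.983,  0.528,  1.434, -0.   ,  1.181, -0.179]), 'tcp_pos': array([0.249, 0.573, 0.23 ]), 'tool_rot': array([-0.388,  0.592,  0.388,  0.591]), 'force': array([-0.609, -1.139, -0.626]), 'ft_torque': array([ 0.068, -0.041, -0.016]), 'finger_gap': np.float64(0.998)}
[[-0.001 -0.917  0.398]
 [-0.002  0.398  0.917]
 [-1.     0.    -0.002]]
top {'fovy': 53.18798215219613, 'cx': 326.50902411134723, 'cy': 236.4237431284554, 'extrinsics': array([[-1.37974186e-03, -9.95435948e-01,  9.54220572e-02,
         3.63602164e-01],
       [-9.99990650e-01,  1.76450354e-03,  3.94794776e-03,
        -1.51850339e-01],
       [-4.09830168e-03, -9.54157178e-02, -9.95429076e-01,
         1.41219087e+00],
       [ 0.00000000e+00,  0.00000000e+00,  0.00000000e+00,
         1.00000000e+00]])}
side {'fovy': 43.70277714325214, 'cx': 308.76394515609536, 'cy': 232.60777018627172, 'extrinsics': array([[-0.99941296, -0.00841044,  0.03321154,  0.42152849],
       [-0.03257896,  0.53323026, -0.8453426 ,  1.34771872],
       [-0.0105997 , -0.84592834, -0.53319123,  1.05043604],
       [ 0.        ,  0.        ,  0.        ,  1.        ]])}
```

View pics/top0.png

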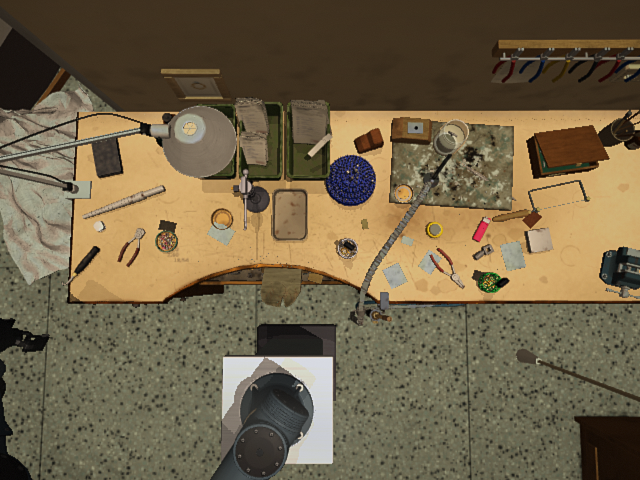

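View pics/side0.png

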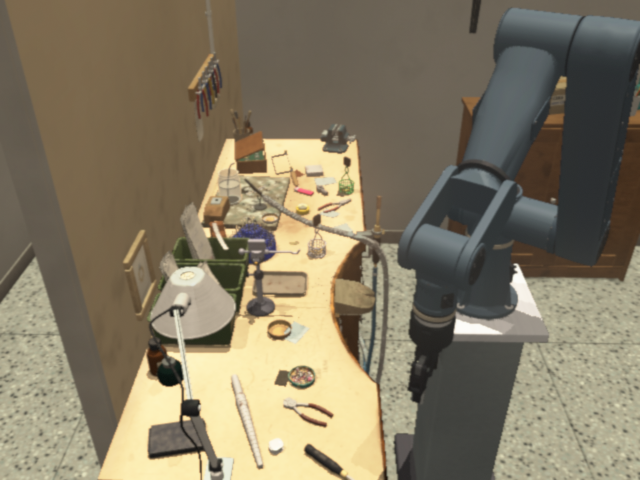

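Top: stand foot around (257,200), dish (290,214) at its right, wire basket (346,246), and the green look-alike (490,283). Side: hook head about (258,245), basket grip (317,220). The gooseneck passes close to the basket, so I'll zoom in.

```bash
python3 - <<'E'
from h import *
a=cv2.imread('pics/top0.png')[150:275,200:400]; b=cv2.imread('pics/side0.png')[200:350,220:400]
cv2.imwrite('pics/c1.png',np.vstack([cv2.resize(a[:, :],(480,300),interpolation=2),cv2.resize(b[:120],(480,320)[:2],interpolation=2)])[:600])
cv2.imwrite('pics/c1.png',cv2.resize(a,(800,500),interpolation=2))
cv2.imwrite('pics/c2.png',cv2.resize(b,(720,600),interpolation=2))
for nm,u,v,z in [('foot',257,200,.011),('dish',290,214,.01),('basketgrip',346,246,.13),('green',490,283,.1)]: print(nm,onz('top',u,v,z).round(3))
# gooseneck mid-points: triangulate roughly
for a,b in [((360,315),(372,380)),((450,140),(250,182)),((400,225),(385,245))]: print(two(a,b))
E
```

```text
foot [0.607 0.059 0.011]
dish [ 0.565 -0.039  0.01 ]
basketgrip [ 0.461 -0.199  0.13 ]
green [ 0.361 -0.591  0.1  ]
(array([ 0.2390152 , -0.28541128, -0.63966322]), np.float64(0.026029041166063638))
(array([ 0.72505865, -0.48853073,  0.10648792]), np.float64(0.06328963365454794))
(array([ 0.38382486, -0.3312775 , -0.01207211]), np.float64(0.30497083842007827))
```

View pics/c1.png

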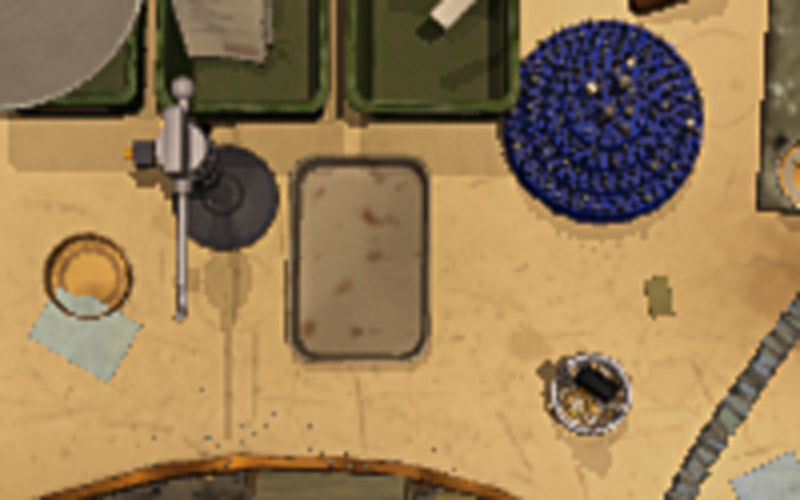

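View pics/c2.png

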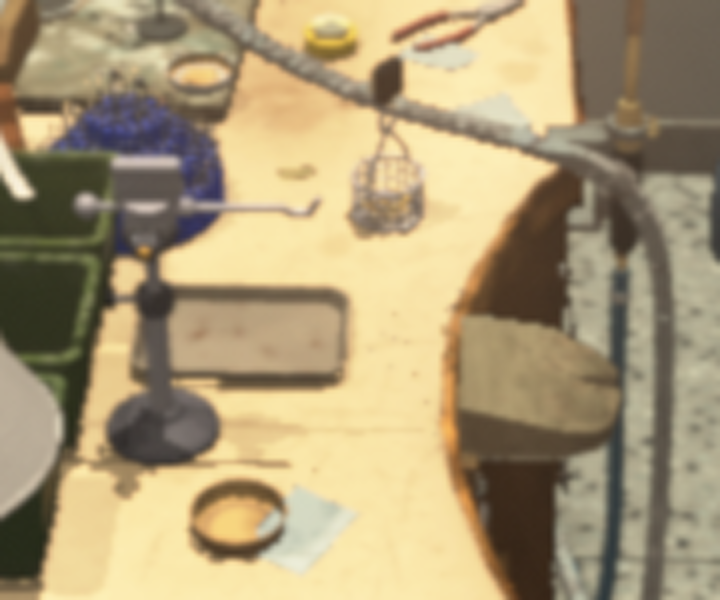

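```bash
cat >> h.py <<'E'
def tc(x,y): return (200+x/4,150+y/4)
def sc(x,y): return (220+x/4,200+y/4)
E
python3 - <<'E'
from h import *
print('foot',onz('top',*tc(228,197),.006),onz('side',*sc(163,427),.008))
for n,a,b in [('wing',(182,145),(147,165)),('tip',(180,317),(315,203)),('ball',(182,87),(87,204)),('grip',(599,381),(387,80))]:
    p,e=two(tc(*a),sc(*b)); print(n,p.round(4),round(e,4))
for z in(.1,.136): print('grip ends',z,onz('top',*tc(580,372),z),onz('top',*tc(620,391),z))
print('basket rim',onz('top',*tc(590,393),.036))
for c in [(300,160),(425,160),(425,355),(298,355)]: print('dish',onz('top',*tc(*c),.014))
print('dish side',[onz('side',*sc(*c),.014).round(3) for c in [(140,375),(345,375),(345,292),(170,288)]])
S=np.array([(250,185),(273.7,202),(317.5,224),(345,234),(362.5,239),(380,250),(386,275),(372,380)])
for t in [(362,290),(372,270),(388,246),(400,225),(415,205),(430,178)]:
    for z in np.arange(0,.7,.04):
        P=onz('top',*t,z); s=proj('side',P)
        d=min(np.linalg.norm(s-(A+np.clip((s-A)@(B-A)/((B-A)@(B-A)),0,1)*(B-A))) for A,B in zip(S,S[1:]))
        if d<8: print(t,P.round(3),s.round(0),d.round(1))
E
```

```text
foot [0.60969983 0.06005768 0.006     ] [0.60534434 0.07698818 0.008     ]
wing [0.6071 0.059  0.21  ] 0.0009
tip [0.4994 0.0631 0.1845] 0.0017
ball [0.6491 0.0642 0.1831] 0.0046
grip [ 0.4609 -0.2097  0.1139] 0.0059
grip ends 0.1 [ 0.47115987 -0.1973922   0.1       ] [ 0.45804174 -0.22475061  0.1       ]
grip ends 0.136 [ 0.46820902 -0.19614276  0.136     ] [ 0.45545079 -0.22275059  0.136     ]
basket rim [ 0.46124243 -0.20672705  0.036     ]
dish [0.63588854 0.00590759 0.014     ]
dish [ 0.63568723 -0.08656994  0.014     ]
dish [ 0.49089314 -0.08695411  0.014     ]
dish [0.4910562  0.00608753 0.014     ]
dish side [array([0.626, 0.028, 0.014]), array([0.483, 0.025, 0.014]), array([ 0.486, -0.073,  0.014]), array([ 0.615, -0.076,  0.014])]
(362, 290) [ 0.341 -0.25   0.   ] [354. 244.] 7.5
(362, 290) [ 0.342 -0.247  0.04 ] [354. 234.] 2.3
(372, 270) [ 0.399 -0.276  0.04 ] [336. 229.] 1.4
(388, 246) [ 0.47  -0.328  0.   ] [314. 231.] 7.9
(388, 246) [ 0.467 -0.323  0.04 ] [315. 221.] 1.0
(400, 225) [ 0.528 -0.358  0.04 ] [297. 216.] 2.0
(400, 225) [ 0.523 -0.352  0.08 ] [298. 206.] 7.1
(415, 205) [ 0.586 -0.402  0.04 ] [280. 209.] 3.3
(415, 205) [ 0.579 -0.395  0.08 ] [282. 200.] 5.6
(430, 178) [ 0.656 -0.439  0.08 ] [260. 193.] 1.0
(430, 178) [ 0.648 -0.43   0.12 ] [262. 184.] 7.5
```

```bash
python3 - <<'E'
from h import *
print(two((192,128),(188,272)))          # shade cap
for z in(.1,.2,.3): print(z,[onz('top',*t,z).round(3) for t in [(200,178),(236,150),(163,148)]])
print([proj('side',onz('top',200,178,z)).round(0) for z in (.1,.2,.3)])
p=np.array(status.sense()['tcp_pos']); g=np.array([.606,.060,.27])
from scipy.spatial.transform import Rotation as R
M=R.from_quat(status.sense()['tool_rot']).as_matrix(); print((M.T@(g-p)*1000).round(1))
E
```

```text
(array([0.75803871, 0.19854873, 0.21191641]), np.float64(0.003036957062510591))
0.1 [array([0.653, 0.205, 0.1  ]), array([0.733, 0.106, 0.1  ]), array([0.739, 0.311, 0.1  ])]
0.2 [array([0.631, 0.178, 0.2  ]), array([0.705, 0.087, 0.2  ]), array([0.711, 0.276, 0.2  ])]
0.3 [array([0.609, 0.151, 0.3  ]), array([0.677, 0.067, 0.3  ]), array([0.682, 0.241, 0.3  ])]
[array([234., 311.]), array([242., 271.]), array([249., 231.])]
[ -39.1 -532.1 -328. ]
```

Call:
arm_command:
  series:
    - [[-4,-38,-23.4,0],[-4,-38,-23.4,0],[-4,-38,-23.4,0],[-4,-38,-23.4,0],[-4,-38,-23.4,0],[-4,-38,-23.4,0],[-4,-38,-23.4,0],[-4,-38,-23.4,0],[-4,-38,-23.4,0],[-4,-38,-23.4,0]]
  jaw: 0
  force: 40

```text
t: 1.1
tcp_pos: [0.5048, 0.2055, 0.2712]
tool_rot: [-0.388, 0.592, 0.388, 0.591]
force: [0.5, 0.6, -0.1]
finger_gap: -0.0
```

Call:
arm_command:
  series:
    - [[0,-38,-23.4,0],[0,-38,-23.4,0],[0,-38,-23.4,0],[0,-38,-23.4,0],[0,0,0,-0.136],[0,0,0,-0.136],[0,0,0,-0.136],[0,0,0,0],[0,0,0,0]]

```text
t: 2.0
tcp_pos: [0.6061, 0.0609, 0.2709]
tool_rot: [-0.499, 0.501, 0.499, 0.501]
force: [0.2, -0.0, 0.7]
finger_gap: -0.004
```

```bash
python3 - <<'E'
from h import *
st()
a=pic('top','t1'); b=pic('side','s1')
cv2.imwrite('pics/c3.png',np.hstack([cv2.resize(a[150:250,200:300,::-1],(400,400)),cv2.resize(b[200:300,210:310,::-1],(400,400))]))
E
```

```text
{'t': np.float64(2.0), 'q': array([-0.083,  0.465,  1.427,  0.   ,  1.25 , -1.649]), 'tcp_pos': array([0.606, 0.061, 0.271]), 'tool_rot': array([-0.499,  0.501,  0.499,  0.501]), 'force': array([ 0.209, -0.03 ,  0.73 ]), 'ft_torque': array([-0.029,  0.   ,  0.035]), 'finger_gap': np.float64(-0.004)}
[[-0.001 -1.     0.005]
 [ 0.     0.005  1.   ]
 [-1.     0.001  0.   ]]
```

View pics/c3.png

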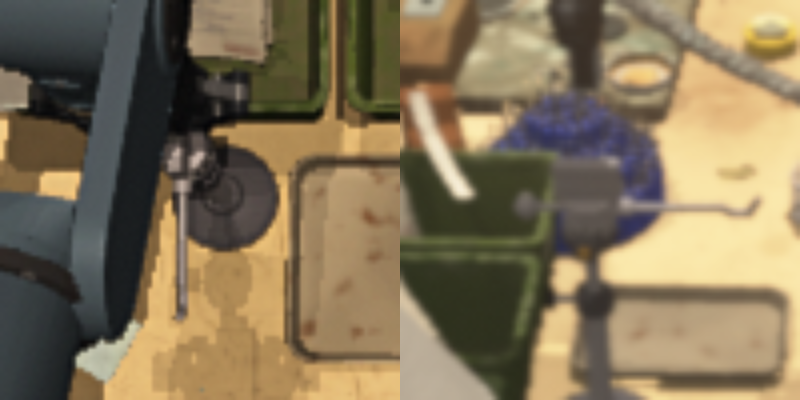

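Shut fingers are over the wing bar; now I'll go down to touch its top.

Call:
arm_command:
  series:
    - [[15,0,0,0],[15,0,0,0],[12,0,0,0],[8,0,0,0],[2,0,0,0],[1,0,0,0],[0,0,0,0]]

```text
t: 2.8
tcp_pos: [0.606, 0.061, 0.2212]
tool_rot: [-0.5, 0.5, 0.499, 0.5]
force: [-6.1, 0.2, 14.6]
finger_gap: -0.004
```

Call:
arm_command:
  series:
    - [[1,0,0,0],[1,0,0,0],[1,0,0,0],[0,0,0,0]]

```text
t: 3.2
tcp_pos: [0.6062, 0.061, 0.221]
tool_rot: [-0.5, 0.5, 0.499, 0.501]
force: [-10.2, -0.3, 25.9]
finger_gap: -0.003
```

Call:
arm_command:
  series:
    - [[1,0,0,0],[1,0,0,0],[0,0,0,0]]

```text
t: 3.5
tcp_pos: [0.6062, 0.061, 0.2209]
tool_rot: [-0.501, 0.5, 0.499, 0.501]
force: [-12.2, -0.1, 33.6]
finger_gap: 0.002
```

```bash
python3 - <<'E'
from h import *
st()
a=pic('top','t2'); b=pic('side','s2')
print(proj('side',[.606,.061,.221]),proj('side',[.606,.061,.211]),proj('top',[.606,.061,.221]))
cv2.imwrite('pics/c4.png',np.hstack([cv2.resize(a[130:270,150:290,::-1],(400,400)),cv2.resize(b[200:280,220:300,::-1],(400,400),interpolation=2)]))
E
```

```text
{'t': np.float64(3.5), 'q': array([-8.300e-02,  5.170e-01,  1.487e+00, -1.000e-03,  1.135e+00,
       -1.652e+00]), 'tcp_pos': array([0.606, 0.061, 0.221]), 'tool_rot': array([-0.501,  0.5  ,  0.499,  0.501]), 'force': array([-12.22 ,  -0.087,  33.631]), 'ft_torque': array([0.118, 2.111, 0.061]), 'finger_gap': np.float64(0.002)}
[[ 0.003 -1.     0.001]
 [-0.001  0.001  1.   ]
 [-1.    -0.003 -0.001]]
[256.69125517 238.052494  ] [256.91253402 241.31812728] [243.9621413  185.99324835]
```

View pics/c4.png

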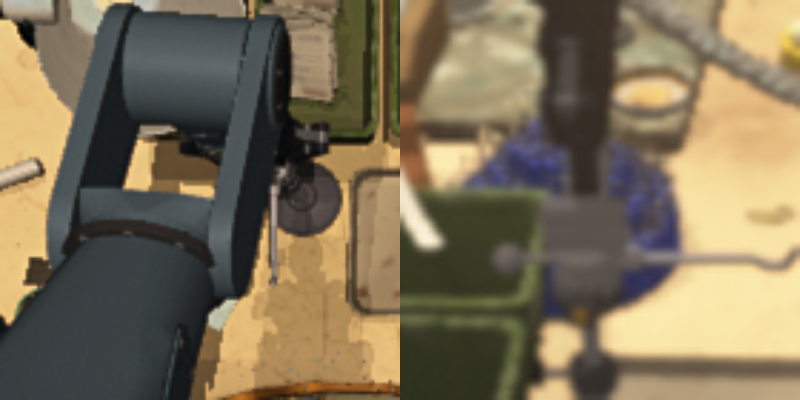

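Contact at z≈0.221 agrees with the picture (wing top edge at v≈239), so the seat is at ≈0.180. Next: raise, open, descend over the wing and grip.

Call:
arm_command:
  series:
    - [[-10,0,0,0],[-30,0,0,0],[0,0,0,0],[0,0,0,0],[0,0,0,0],[0,0,0,0],[20,0,0,0],[20,0,0,0],[10,0,0,0],[6,0,0,0]]
  jaw: 50

```text
t: 4.6
tcp_pos: [0.6056, 0.0608, 0.1955]
tool_rot: [-0.499, 0.501, 0.5, 0.5]
force: [-0.3, -0.1, 0.5]
finger_gap: 0.496
```

Call:
arm_command:
  series:
    - [[0,0,0,0],[0,0,0,0],[0,0,0,0],[0,0,0,0],[0,0,0,0],[0,0,0,0],[0,0,0,0]]
  jaw: 0

```text
t: 5.3
tcp_pos: [0.6063, 0.0668, 0.1974]
tool_rot: [-0.497, 0.498, 0.502, 0.503]
force: [1.2, 15.9, -3.6]
finger_gap: 0.134
```

Call:
arm_command:
  series:
    - [[0,0,3,0],[0,0,3,0],[0,0,0,0],[0,0,0,0]]

```text
t: 5.7
tcp_pos: [0.6063, 0.067, 0.1974]
tool_rot: [-0.499, 0.5, 0.5, 0.501]
force: [0.1, 1.4, -3.2]
finger_gap: 0.134
```

Call:
arm_command:
  series:
    - [[0,0,0,-0.1],[0,0,0,-0.1],[0,0,0,-0.1],[0,0,0,-0.1],[0,0,0,-0.1],[0,0,0,0]]

```text
t: 6.3
tcp_pos: [0.6067, 0.0655, 0.1974]
tool_rot: [0.608, -0.362, -0.607, -0.361]
force: [-0.3, -2.6, -3.0]
finger_gap: 0.132
```

```bash
python3 -c "
from h import *
st()"
```

```text
{'t': np.float64(6.3), 'q': array([-7.500e-02,  5.460e-01,  1.506e+00, -2.000e-03,  1.089e+00,
       -2.143e+00]), 'tcp_pos': array([0.607, 0.066, 0.197]), 'tool_rot': array([ 0.608, -0.362, -0.607, -0.361]), 'force': array([-0.305, -2.611, -3.049]), 'ft_torque': array([-0.328,  0.016,  0.295]), 'finger_gap': np.float64(0.132)}
[[ 0.    -0.879 -0.478]
 [-0.001 -0.478  0.879]
 [-1.     0.    -0.001]]
```

Call:
arm_command:
  series:
    - [[0,0,0,-0.1],[0,0,0,-0.1],[0,0,0,-0.1],[0,0,0,-0.1],[0,0,0,-0.12],[0,0,0,0],[0,0,0,0],[0,0,0,0]]

```text
t: 7.1
tcp_pos: [0.6078, 0.0644, 0.1974]
tool_rot: [0.681, -0.195, -0.679, -0.193]
force: [2.1, -5.5, -6.0]
finger_gap: 0.133
```

```bash
python3 -c "
from h import *
st()"
```

```text
{'t': np.float64(7.1), 'q': array([-0.075,  0.547,  1.505, -0.004,  1.087, -2.66 ]), 'tcp_pos': array([0.608, 0.064, 0.197]), 'tool_rot': array([ 0.681, -0.195, -0.679, -0.193]), 'force': array([ 2.106, -5.523, -6.028]), 'ft_torque': array([-0.723, -0.295,  0.28 ]), 'finger_gap': np.float64(0.133)}
[[ 0.003 -0.527 -0.85 ]
 [-0.004 -0.85   0.527]
 [-1.     0.002 -0.004]]
```

Call:
arm_command:
  series:
    - [[0,0,0,0],[0,0,0,0],[0,0,0,0],[0,0,0,0],[-20,0,0,0],[-30,0,0,0],[-30,0,0,0],[-30,0,0,0]]
  jaw: 50

```text
t: 7.9
tcp_pos: [0.6062, 0.0671, 0.3086]
tool_rot: [-0.68, 0.193, 0.68, 0.193]
force: [0.7, -0.5, -0.2]
finger_gap: 0.497
```

```bash
python3 - <<'E'
from h import *
st()
from scipy.spatial.transform import Rotation as R
s=status.sense();M=R.from_quat(s['tool_rot']).as_matrix()
g=np.array([.462,-.208,.30]); print((M.T@(g-np.array(s['tcp_pos']))*1000).round(1))
a=pic('top','t3'); b=pic('side','s3')
cv2.imwrite('pics/c5.png',np.hstack([cv2.resize(a[170:270,220:320,::-1],(400,400),interpolation=2),cv2.resize(b[200:280,240:320,::-1],(400,400),interpolation=2)]))
E
```

```text
{'t': np.float64(7.9), 'q': array([-0.073,  0.431,  1.377,  0.   ,  1.333, -2.662]), 'tcp_pos': array([0.606, 0.067, 0.309]), 'tool_rot': array([-0.68 ,  0.193,  0.68 ,  0.193]), 'force': array([ 0.719, -0.463, -0.222]), 'ft_torque': array([ 0.007, -0.072,  0.028]), 'finger_gap': np.float64(0.497)}
[[-0.    -0.525 -0.851]
 [ 0.    -0.851  0.525]
 [-1.    -0.     0.   ]]
[  8.6 309.8 -21.7]
```

View pics/c5.png

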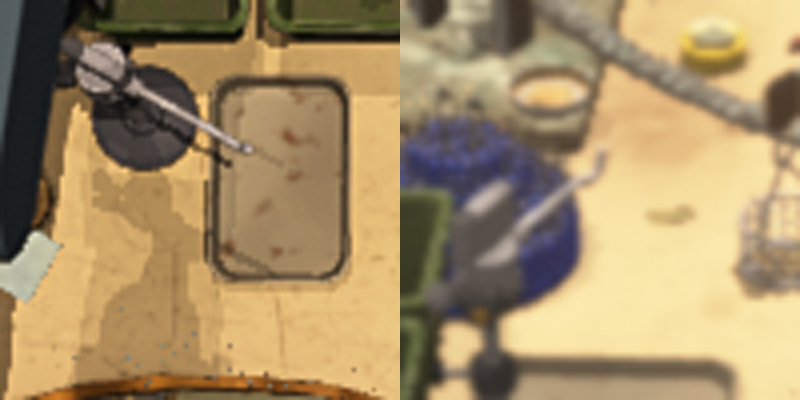

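Hook now points over the dish: top tip ≈(282,207), side tip ≈(280,231).

```bash
python3 - <<'E'
from h import *
p,e=two((282.3,207.2),(280.2,231)); print('tip',p,e)
for z in(.187,.193): print(z,onz('top',282.3,207.5,z),onz('top',246.1,187.5,z+.02))
im=cv2.imread('pics/t3.png')[232:262,330:365].astype(int)
m=(im.max(2)<60).astype(np.uint8); n,l,s,c=cv2.connectedComponentsWithStats(m,connectivity=8)
i=1+s[1:,4].argmax(); v,u=np.where(l==i); v=v+232;u=u+330
print(len(u),u.mean(),v.mean())
P=np.array([onz('top',a,b,.136) for a,b in zip(u,v)])[:,:2]
C=np.cov(P.T); w,V=np.linalg.eigh(C); print(P.mean(0),w**.5*12**.5,np.degrees(np.arctan2(V[1,1],V[0,1])))
box=cv2.minAreaRect(np.float32(P*1000)); print(box)
E
```

```text
tip [ 0.55557626 -0.03265893  0.18448708] 0.003789712818494562
0.187 [ 0.55631458 -0.03288603  0.187     ] [0.60493407 0.05798252 0.207     ]
0.193 [ 0.55537083 -0.03346862  0.193     ] [0.60373261 0.05693788 0.213     ]
59 348.5593220338983 245.61016949152543
[ 0.461206   -0.20560367] [0.01484758 0.02920397] 62.030639415119815
((461.115234375, -205.7913055419922), (28.434682846069336, 14.617551803588867), 60.0114631652832)
```

Call:
arm_command:
  series:
    - [[0,43.7,-2.8,0],[0,43.7,-2.8,0],[0,43.7,-2.8,0],[0,43.7,-2.8,0],[0,43.7,-2.8,0],[0,43.7,-2.8,0],[0,43.7,-2.8,0],[0,0,0,0.15],[0,0,0,0.15],[0,0,0,0.15]]
  jaw: 80

```text
t: 9.0
tcp_pos: [0.4802, -0.1243, 0.3072]
tool_rot: [0.606, -0.412, -0.589, -0.342]
force: [0.1, 0.1, -0.5]
finger_gap: 0.797
```

Call:
arm_command:
  series:
    - [[10,0,0,0.15],[10,0,0,0.15],[10,0,0,0.15],[10,0,0,0.15],[10,0,0,0.15],[10,0,0,0.15],[10,0,0,0.15],[10,0,0,0],[0,0,0,0]]

```text
t: 9.9
tcp_pos: [0.4771, -0.1316, 0.2265]
tool_rot: [-0.355, 0.651, 0.308, 0.597]
force: [0.0, -0.2, -0.2]
finger_gap: 0.8
```

```bash
python3 - <<'E'
from h import *
st()
a=pic('top','t4'); b=pic('side','s4')
cv2.imwrite('pics/c6.png',np.hstack([cv2.resize(a[190:290,290:390,::-1],(400,400),interpolation=2),cv2.resize(b[170:270,270:370,::-1],(400,400),interpolation=2)]))
E
```

```text
{'t': np.float64(9.9), 'q': array([-0.434,  0.367,  1.752, -0.119,  1.019, -1.348]), 'tcp_pos': array([ 0.477, -0.132,  0.226]), 'tool_rot': array([-0.355,  0.651,  0.308,  0.597]), 'force': array([ 0.038, -0.18 , -0.156]), 'ft_torque': array([ 0.007,  0.038, -0.   ]), 'finger_gap': np.float64(0.8)}
[[-0.036 -0.829  0.558]
 [-0.095  0.559  0.824]
 [-0.995 -0.024 -0.099]]
```

View pics/c6.png

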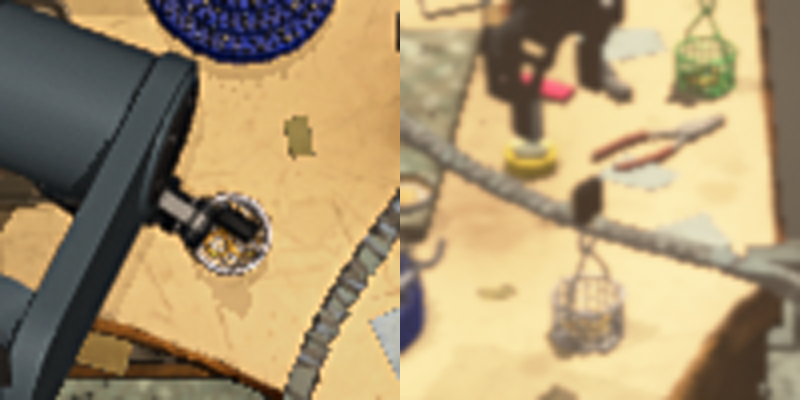

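The top view shows the TCP stopped short of the basket. The wrist (q6) ran into its range during the shift, and that also left the tool tilted about 6° (q4 = −0.12). I'll turn to the other end of q6's range, where the same clipping should push q4 back towards 0. From there the grip pose is only a short turn back.

Call:
arm_command:
  series:
    - [[0,0,0,0.15],[0,0,0,0.15],[0,0,0,0.15],[0,0,0,0.15],[0,0,0,0.15],[0,0,0,0.15],[0,0,0,0.15],[0,0,0,0.15],[0,0,0,0.15],[0,0,0,0.15]]

```text
t: 11.0
tcp_pos: [0.4787, -0.1323, 0.2288]
tool_rot: [0.149, 0.683, -0.221, 0.68]
force: [-0.7, 0.2, 0.4]
finger_gap: 0.8
```

Call:
arm_command:
  series:
    - [[0,0,0,0.15],[0,0,0,0.15],[0,0,0,0.15],[0,0,0,0.15],[0,0,0,0.15],[0,0,0,0.15],[0,0,0,0.15],[0,0,0,0.15],[0,0,0,0.15],[0,0,0,0.15]]

```text
t: 12.0
tcp_pos: [0.4787, -0.1322, 0.2288]
tool_rot: [-0.573, -0.349, 0.627, -0.396]
force: [1.2, -0.6, -0.2]
finger_gap: 0.794
```

Call:
arm_command:
  series:
    - [[0,0,0,0.15],[0,0,0,0.15],[0,0,0,0.15],[0,0,0,0.15],[0,0,0,0.15],[0,0,0,0.15],[0,0,0,0.15],[0,0,0,0.15],[0,0,0,0.1],[0,0,0,0]]

```text
t: 13.0
tcp_pos: [0.4706, -0.1501, 0.2312]
tool_rot: [-0.7, 0.082, 0.708, 0.031]
force: [0.1, -0.5, -0.4]
finger_gap: 0.802
```

```bash
python3 -c "
from h import *
st()"
```

```text
{'t': np.float64(13.0), 'q': array([-0.492,  0.352,  1.758, -0.083,  1.015,  2.854]), 'tcp_pos': array([ 0.471, -0.15 ,  0.231]), 'tool_rot': array([-0.7  ,  0.082,  0.708,  0.031]), 'force': array([ 0.06 , -0.534, -0.397]), 'ft_torque': array([ 0.007, -0.053,  0.012]), 'finger_gap': np.float64(0.802)}
[[-0.017 -0.159 -0.987]
 [-0.071 -0.985  0.16 ]
 [-0.997  0.073  0.006]]
```

Call:
arm_command:
  series:
    - [[0,0,0,0.1],[0,0,0,0.1],[0,0,0,0]]

```text
t: 13.3
tcp_pos: [0.4508, -0.1806, 0.2323]
tool_rot: [0.704, -0.117, -0.692, -0.104]
force: [0.6, 0.1, 0.4]
finger_gap: 0.8
```

```bash
python3 -c "
from h import *
st()"
```

```text
{'t': np.float64(13.3), 'q': array([-0.606,  0.332,  1.786, -0.011,  1.   ,  2.854]), 'tcp_pos': array([ 0.451, -0.181,  0.232]), 'tool_rot': array([ 0.704, -0.117, -0.692, -0.104]), 'force': array([0.559, 0.131, 0.414]), 'ft_torque': array([ 0.03 ,  0.037, -0.011]), 'finger_gap': np.float64(0.8)}
[[ 0.014 -0.308 -0.951]
 [-0.021 -0.951  0.307]
 [-1.     0.015 -0.019]]
```

Call:
arm_command:
  series:
    - [[0,0,0,-0.14],[0,0,0,-0.14],[0,0,0,-0.14],[0,0,0,-0.14],[0,0,0,-0.14],[0,0,0,-0.14],[0,0,0,-0.14],[0,0,0,-0.14],[0,0,0,-0.14],[0,0,0,-0.14]]

```text
t: 14.3
tcp_pos: [0.4519, -0.1782, 0.232]
tool_rot: [0.604, 0.36, -0.603, 0.378]
force: [-0.5, 0.1, -0.5]
finger_gap: 0.801
```

Call:
arm_command:
  series:
    - [[0,21,15,0],[20,0,0,0],[20,0,0,0],[0,0,0,0]]

```text
t: 14.7
tcp_pos: [0.4626, -0.2012, 0.1905]
tool_rot: [-0.604, -0.36, 0.605, -0.374]
force: [-0.3, -0.3, -0.1]
finger_gap: 0.799
```

```bash
python3 - <<'E'
from h import *
st()
a=pic('top','t5'); b=pic('side','s5')
cv2.imwrite('pics/c7.png',np.hstack([cv2.resize(a[190:290,290:390,::-1],(400,400),interpolation=2),cv2.resize(b[180:270,270:360,::-1],(400,400),interpolation=2)]))
E
```

```text
{'t': np.float64(14.7), 'q': array([-0.627,  0.42 ,  1.785, -0.01 ,  0.92 ,  1.429]), 'tcp_pos': array([ 0.463, -0.201,  0.19 ]), 'tool_rot': array([-0.604, -0.36 ,  0.605, -0.374]), 'force': array([-0.284, -0.346, -0.132]), 'ft_torque': array([ 0.037, -0.009, -0.001]), 'finger_gap': np.float64(0.799)}
[[ 0.009  0.887 -0.461]
 [-0.017 -0.461 -0.887]
 [-1.     0.016  0.011]]
```

View pics/c7.png

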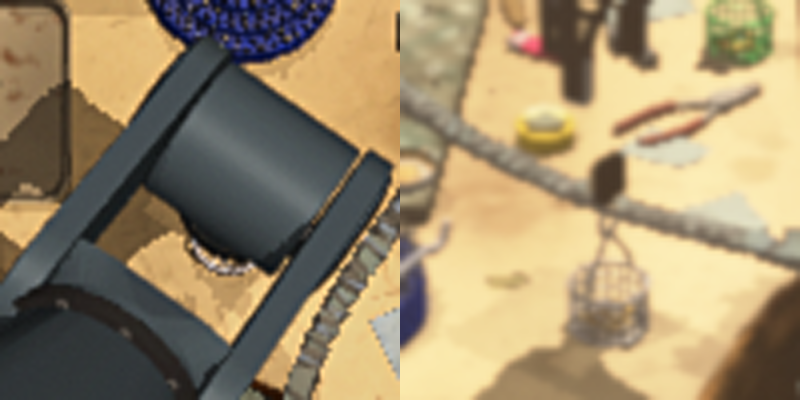

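Fingers straddle the grip (side pane: fingers at 575/632, grip at 608). I'll descend and close gently.

Call:
arm_command:
  series:
    - [[22,0,0,0],[22,0,0,0],[22,0,0,0],[15,0,0,0],[7,0,0,0],[0,0,0,0]]

```text
t: 15.4
tcp_pos: [0.465, -0.2046, 0.1045]
tool_rot: [0.605, 0.358, -0.604, 0.375]
force: [0.7, 0.1, -0.4]
finger_gap: 0.798
```

Call:
arm_command:
  series:
    - [[0,0,0,0],[0,0,0,0],[0,0,0,0],[0,0,0,0],[0,0,0,0],[0,0,0,0],[0,0,0,0]]
  jaw: 0
  force: 35

```text
t: 16.1
tcp_pos: [0.4654, -0.2052, 0.1056]
tool_rot: [0.606, 0.357, -0.604, 0.375]
force: [-0.9, -0.1, 5.8]
finger_gap: 0.348
```

Call:
arm_command:
  series:
    - [[-10,0,0,0],[-20,0,0,0],[-20,0,0,0],[0,0,0,0],[0,0,0,0]]

```text
t: 16.6
tcp_pos: [0.4639, -0.2037, 0.1547]
tool_rot: [0.605, 0.358, -0.604, 0.375]
force: [-0.1, -0.7, -1.7]
finger_gap: 0.353
```

```bash
python3 -c "
from h import *
st()"
```

```text
{'t': np.float64(16.6), 'q': array([-0.63 ,  0.478,  1.818, -0.011,  0.823,  1.43 ]), 'tcp_pos': array([ 0.464, -0.204,  0.155]), 'tool_rot': array([ 0.605,  0.358, -0.604,  0.375]), 'force': array([-0.11 , -0.738, -1.688]), 'ft_torque': array([ 0.015, -0.033,  0.04 ]), 'finger_gap': np.float64(0.353)}
[[ 0.014  0.886 -0.463]
 [-0.02  -0.463 -0.886]
 [-1.     0.022  0.012]]
```

Gap 30 mm and the weight shows in the force, so it's held. Turning the basket in line with the hook.

Call:
arm_command:
  series:
    - [[-5,0,0,-0.05],[-10,0,0,-0.15],[-10,0,0,-0.15],[-10,0,0,-0.15],[-10,0,0,-0.15],[-8,0,0,-0.15],[0,0,0,-0.15],[0,0,0,-0.15],[0,0,0,-0.15],[0,0,0,-0.15]]

```text
t: 17.6
tcp_pos: [0.4624, -0.2021, 0.206]
tool_rot: [0.22, 0.665, -0.229, 0.676]
force: [0.4, 0.0, -0.8]
finger_gap: 0.351
```

Call:
arm_command:
  series:
    - [[0,0,0,-0.1],[0,0,0,-0.03],[0,20,0,0],[0,30,0,0],[0,30,0,0],[0,30,0,0],[0,30,0,0],[0,10,0,0],[0,0,0,0],[0,0,0,0]]

```text
t: 18.6
tcp_pos: [0.5374, -0.0731, 0.2053]
tool_rot: [0.177, 0.677, -0.188, 0.689]
force: [-0.5, -0.6, -0.6]
finger_gap: 0.354
```

```bash
python3 - <<'E'
from h import *
st()
a=pic('top','t6'); b=pic('side','s6')
cv2.imwrite('pics/c8.png',np.hstack([cv2.resize(a[170:270,225:325,::-1],(400,400),interpolation=2),cv2.resize(b[200:280,250:330,::-1],(400,400),interpolation=2)]))
E
```

```text
{'t': np.float64(18.6), 'q': array([-0.333,  0.445,  1.679, -0.018,  1.   ,  0.199]), 'tcp_pos': array([ 0.537, -0.073,  0.205]), 'tool_rot': array([ 0.177,  0.677, -0.188,  0.689]), 'force': array([-0.513, -0.572, -0.649]), 'ft_torque': array([ 0.011, -0.001, -0.003]), 'finger_gap': np.float64(0.354)}
[[ 0.012  0.499  0.866]
 [-0.02   0.866 -0.499]
 [-1.    -0.012  0.02 ]]
```

View pics/c8.png

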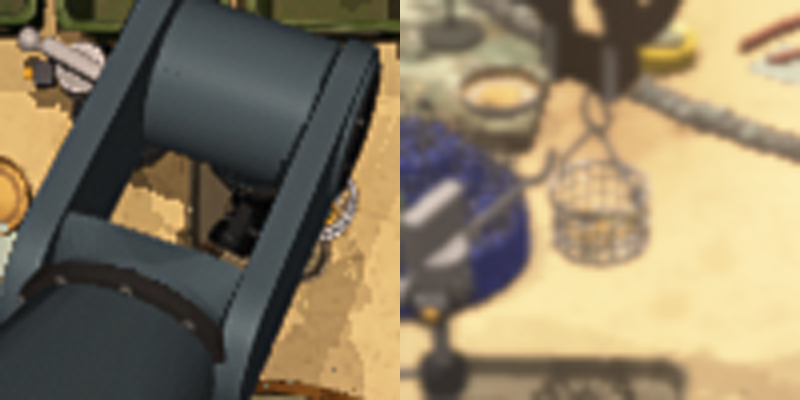

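```bash
python3 - <<'E'
from h import *
T=np.array(status.sense()['tcp_pos'])
px=lambda x,y:np.array([250+(x-400)/5,200+y/5])
pr=proj('side',T+[0,0,-.018]); ob=px(597,118); b=ob-pr; print('eye proj',pr,'obs',ob,'bias',b)
h=np.array([-.5,-.866]); n=np.array([.866,-.5])
for A in ([.609,.067],[.607,.064],[.606,.060]):
    tip=np.r_[np.array(A)+.110*h,.1905]; print(A,'tip proj+bias',proj('side',tip)+b,'obs',px(549,155))
# tip from observed x only with unbiased ray on z
for z in (.187,.190,.193):
    q=onz('side',*(px(549,155)-b),z); print(z,q, 'rel TCP along h, n:',(q-T)[:2]@h,(q-T)[:2]@n)
im=cv2.imread('pics/s6.png'); cv2.imwrite('pics/c9.png',cv2.resize(im[205:255,265:315],(800,800),interpolation=2)[:600])
E
```

```text
eye proj [287.0558581  222.19984492] obs [289.4 223.6] bias [2.3441419  1.40015508]
[0.609, 0.067] tip proj+bias [282.23402882 231.29045213] obs [279.8 231. ]
[0.607, 0.064] tip proj+bias [283.04829152 230.71287583] obs [279.8 231. ]
[0.606, 0.06] tip proj+bias [283.52017976 229.94049054] obs [279.8 231. ]
0.187 [ 0.561302   -0.03525285  0.187     ] rel TCP along h, n: -0.045167375779228316 0.0014538029937424882
0.19 [ 0.56081636 -0.03044773  0.19      ] rel TCP along h, n: -0.04908578981799125 -0.001369323276306348
0.193 [ 0.56033072 -0.02564261  0.193     ] rel TCP along h, n: -0.05300420385675457 -0.004192449546355403
```

View pics/c9.png

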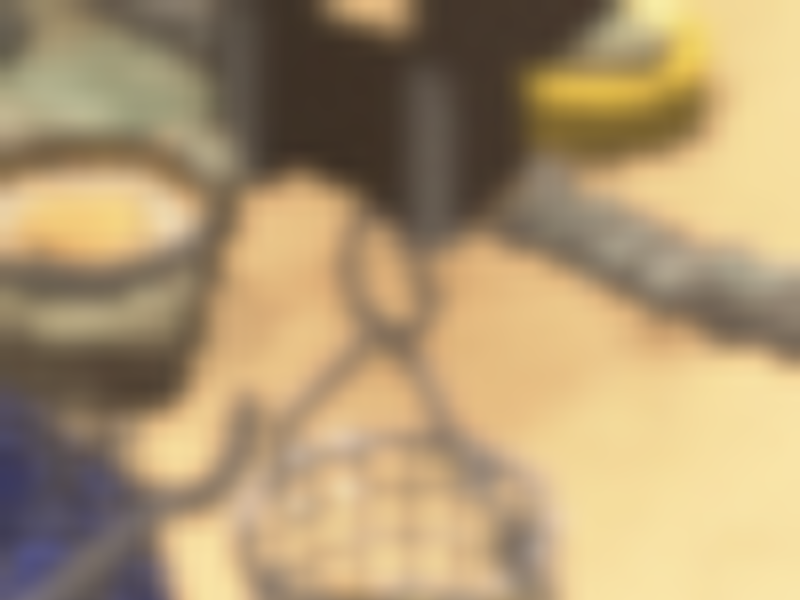

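Eye loop centre is at ≈(289.4,222.2), hook tip end at ≈(280.3,230). The touch-based and image-based estimates say the tip sits 5–8 mm to −z of the tool and about 50 mm ahead. I'll close in partway and take the last view.

Call:
arm_command:
  series:
    - [[-3,0,-6,0],[0,10,0,0],[0,15,0,0],[0,8,0,0],[0,0,0,0],[0,0,0,0],[0,0,0,0]]

```text
t: 19.4
tcp_pos: [0.5492, -0.041, 0.2082]
tool_rot: [0.177, 0.677, -0.188, 0.689]
force: [0.1, -0.1, -0.4]
finger_gap: 0.347
```

```bash
python3 - <<'E'
from h import *
st()
b=pic('side','s7'); pic('top','t7')
cv2.imwrite('pics/c10.png',cv2.resize(b[205:245,260:310,::-1],(800,640),interpolation=2)[:600])
E
```

```text
{'t': np.float64(19.4), 'q': array([-0.269,  0.452,  1.655, -0.019,  1.017,  0.263]), 'tcp_pos': array([ 0.549, -0.041,  0.208]), 'tool_rot': array([ 0.177,  0.677, -0.188,  0.689]), 'force': array([ 0.12 , -0.05 , -0.387]), 'ft_torque': array([0.   , 0.029, 0.006]), 'finger_gap': np.float64(0.347)}
[[ 0.013  0.499  0.867]
 [-0.02   0.867 -0.498]
 [-1.    -0.011  0.021]]
```

View pics/c10.png

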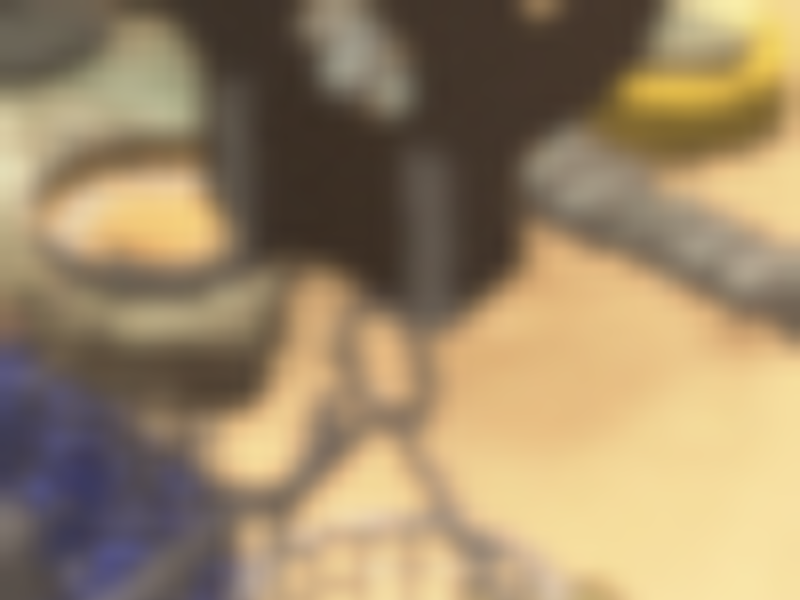

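Last view: loop centre ≈(284.3,227.5), tip end ≈(280.1,231). The remaining offset is about 20 mm forward and 1–2 mm sideways, with the height right. I'll insert in small steps and watch the force.

Call:
arm_command:
  series:
    - [[0,0,-1.5,0],[0,5,0,0],[0,5,0,0],[0,3,0,0],[0,0,0,0],[0,0,0,0]]

```text
t: 20.1
tcp_pos: [0.5546, -0.0288, 0.2081]
tool_rot: [0.177, 0.677, -0.188, 0.689]
force: [-0.9, -0.1, -0.8]
finger_gap: 0.346
```

Call:
arm_command:
  series:
    - [[0,2,0,0],[0,2,0,0],[0,0,0,0],[0,0,0,0]]

```text
t: 20.5
tcp_pos: [0.5566, -0.0255, 0.2081]
tool_rot: [0.177, 0.677, -0.188, 0.689]
force: [0.1, 0.0, -0.6]
finger_gap: 0.351
```

Call:
arm_command:
  series:
    - [[0,2,0,0],[0,2,0,0],[0,0,0,0],[0,0,0,0]]

```text
t: 20.9
tcp_pos: [0.5585, -0.0221, 0.2081]
tool_rot: [0.177, 0.677, -0.188, 0.689]
force: [0.2, -0.8, -1.7]
finger_gap: 0.349
```

```bash
python3 - <<'E'
from h import *
st()
a=cv2.imread('pics/s7.png').astype(int); b=pic('side','s8')[:,:,::-1].astype(int)
# did the hook arm/tip move? print luminance around tip region, before/after
g=lambda im:im[226:240,272:292].mean(2).astype(int)
print(g(a));print(g(b))
E
```

```text
{'t': np.float64(20.9), 'q': array([-0.231,  0.463,  1.635, -0.019,  1.026,  0.301]), 'tcp_pos': array([ 0.559, -0.022,  0.208]), 'tool_rot': array([ 0.177,  0.677, -0.188,  0.689]), 'force': array([ 0.203, -0.781, -1.736]), 'ft_torque': array([-0.018,  0.011, -0.018]), 'finger_gap': np.float64(0.349)}
[[ 0.013  0.499  0.867]
 [-0.02   0.867 -0.499]
 [-1.    -0.011  0.021]]
[[101 100  98  95  90 113 152 165 152 130 148 174 170 138 128 148 164 173
  176 178]
 [ 73  74  76  77  94 138 166 170 152 128 143 174 176 149 130 154 171 173
  174 175]
 [ 68  68  69  72 101 152 176 180 167 138 140 170 177 154 129 149 170 175
  177 179]
 [ 68  68  71  83 124 172 185 173 154 138 135 160 172 153 132 150 172 178
  180 181]
 [ 90  94 106 127 166 189 187 158 133 136 133 132 134 127 130 159 177 181
  182 183]
 [125 141 166 182 193 196 182 145 119 126 126 128 121 122 143 172 184 185
  185 185]
 [130 158 188 200 203 200 179 139 111 115 140 165 156 140 162 184 189 189
  190 189]
 [129 164 192 203 205 197 167 126 111 137 175 192 185 156 161 183 192 195
  195 194]
 [111 143 175 191 193 177 142 119 138 176 1
[... 958 characters left out ...]
 186 185
  184 185]
 [129 158 189 200 196 167 124 104 118 144 138 159 187 195 194 192 190 190
  189 189]
 [129 164 192 204 202 179 132 103 115 137 135 163 191 198 198 197 195 195
  194 194]
 [111 143 175 191 191 169 130 108 108 116 139 178 196 200 200 199 199 198
  199 199]
 [ 94 107 127 141 141 129 123 135 133 128 164 193 202 204 203 202 201 201
  201 201]
 [ 86  91 100 104 102 114 148 175 166 145 165 195 205 206 206 205 204 202
  202 203]
 [ 95  98 100 102 113 148 185 200 195 172 158 186 203 207 207 207 205 204
  203 204]
 [ 98 100 105 118 152 188 205 210 208 194 165 172 195 206 207 208 207 206
  205 205]
 [ 94  98 107 141 187 207 211 210 210 203 178 158 178 200 208 209 209 207
  207 207]]
```

The pixel values show the tip (col ≈280, row ≈230) inside the loop (wires at cols ≈277 and 282, bottom at row ≈235). Moving on over the tip.

Call:
arm_command:
  series:
    - [[1,2,0,0],[1,2,0,0],[1,2,0,0],[0,0,0,0],[0,0,0,0]]

```text
t: 21.45
tcp_pos: [0.5619, -0.0166, 0.2052]
tool_rot: [0.177, 0.677, -0.188, 0.69]
force: [0.3, 0.2, -0.9]
finger_gap: 0.354
```

Call:
arm_command:
  series:
    - [[1,2,0,0],[1,2,0,0],[0,0,0,0],[0,0,0,0]]

```text
t: 21.85
tcp_pos: [0.5636, -0.0134, 0.203]
tool_rot: [0.177, 0.677, -0.188, 0.689]
force: [0.7, -0.3, -1.2]
finger_gap: 0.345
```

```bash
python3 - <<'E'
from h import *
st()
b=pic('side','s9')
print(b[224:244,268:290].mean(2).astype(int))
E
```

```text
{'t': np.float64(21.85), 'q': array([-0.213,  0.476,  1.628, -0.019,  1.021,  0.319]), 'tcp_pos': array([ 0.564, -0.013,  0.203]), 'tool_rot': array([ 0.177,  0.677, -0.188,  0.689]), 'force': array([ 0.711, -0.347, -1.242]), 'ft_torque': array([ 0.046, -0.027,  0.005]), 'finger_gap': np.float64(0.345)}
[[ 0.013  0.499  0.867]
 [-0.02   0.867 -0.499]
 [-1.    -0.011  0.021]]
[[ 85  67  50  44  43  43  43  43  44  45  52  72  85  80  63  53  50  56
   96 154 180 185]
 [ 83  68  52  44  43  43  43  44  44  45  52  72  85  80  64  52  51  54
   93 153 178 184]
 [ 83  70  52  45  44  43  43  43  43  44  53  72  85  81  65  53  50  53
   90 150 174 177]
 [ 83  71  53  49  49  46  44  44  44  44  52  71  85  83  66  52  50  54
   92 150 172 174]
 [ 81  73  63  60  60  54  51  48  46  44  50  69  83  81  65  52  52  69
  110 157 174 176]
 [ 81  83  80  72  67  65  65  62  58  52  54  68  81  81  64  55  70 109
  152 174 179 179]
 [ 92 100  97  87  89  93  99  92  86  82  73  73  83  81  70  76 114 157
  178 183 182 182]
 [ 99 119 120 112 125 139 153 136 124 129 113  91  88  91  98 125 163 1
[... 438 characters left out ...]
1 134 132 168 197 206 207 207
  206 205 204 203]
 [ 90  84  85  92  96  96 105 128 127 112 114 119 135 182 204 207 207 207
  207 206 206 204]
 [ 86  82  84  93  97  93 108 141 138 131 122 119 148 190 207 209 209 209
  208 207 207 206]
 [ 95  91  95  95  91  90  98 124 150 176 166 140 157 195 208 210 209 209
  209 209 209 207]
 [ 92  96  95  90  88  93  99 130 181 203 197 163 155 190 208 211 211 211
  210 210 210 209]
 [ 98  95  89  86  88  89  96 136 189 209 207 182 156 177 203 211 212 212
  212 212 210 206]
 [ 96  88  85  93  91  83  86 121 180 207 210 201 178 169 195 210 212 213
  213 212 208 192]
 [ 83  78  77  86  84  81  90 120 174 202 207 202 187 163 177 200 210 213
  213 213 208 188]]
```

Call:
arm_command:
  series:
    - [[2,0,0,0],[2,0,0,0],[2,0,0,0],[2,0,0,0],[0,0,0,0],[0,0,0,0]]

```text
t: 22.5
tcp_pos: [0.5637, -0.0137, 0.1949]
tool_rot: [0.177, 0.677, -0.188, 0.689]
force: [-0.4, -0.5, -1.1]
finger_gap: 0.348
```

Call:
arm_command:
  series:
    - [[1,0,0,0],[1,0,0,0],[0,0,0,0],[0,0,0,0]]

```text
t: 22.9
tcp_pos: [0.5637, -0.0137, 0.193]
tool_rot: [0.177, 0.677, -0.188, 0.689]
force: [1.2, -0.6, -1.8]
finger_gap: 0.349
```

Call:
arm_command:
  series:
    - [[0.7,0,0,0],[0.7,0,0,0],[0,0,0,0],[0,0,0,0]]

```text
t: 23.3
tcp_pos: [0.564, -0.0138, 0.1918]
tool_rot: [0.177, 0.677, -0.188, 0.69]
force: [0.1, -0.2, 0.5]
finger_gap: 0.35
```

Call:
arm_command:
  series:
    - [[0.5,0,0,0],[0,0,0,0],[0,0,0,0],[0,0,0,0]]

```text
t: 23.7
tcp_pos: [0.5641, -0.0138, 0.1914]
tool_rot: [0.177, 0.676, -0.188, 0.69]
force: [0.0, -1.0, 2.9]
finger_gap: 0.35
```

Call:
arm_command:
  series:
    - [[0.5,0,0,0],[0,0,0,0],[0,0,0,0],[0,0,0,0]]

```text
t: 24.1
tcp_pos: [0.5643, -0.0139, 0.1912]
tool_rot: [0.177, 0.676, -0.188, 0.69]
force: [0.1, 0.8, 4.8]
finger_gap: 0.353
```

```bash
python3 - <<'E'
from h import *
st()
b=pic('side','s10')
print(b[226:246,268:288].mean(2).astype(int))
E
```

```text
{'t': np.float64(24.1), 'q': array([-0.214,  0.492,  1.639, -0.02 ,  0.992,  0.319]), 'tcp_pos': array([ 0.564, -0.014,  0.191]), 'tool_rot': array([ 0.177,  0.676, -0.188,  0.69 ]), 'force': array([0.15 , 0.797, 4.781]), 'ft_torque': array([-0.096,  0.077, -0.043]), 'finger_gap': np.float64(0.353)}
[[ 0.015  0.499  0.867]
 [-0.02   0.867 -0.499]
 [-1.    -0.01   0.023]]
[[ 81  67  49  45  43  42  43  43  44  45  52  71  80  72  58  51  50  56
   91 142]
 [ 81  67  49  43  43  42  42  43  43  44  52  71  83  75  60  51  50  57
   96 150]
 [ 81  67  50  45  43  42  43  43  43  45  53  72  84  78  62  52  50  57
   97 152]
 [ 83  70  50  44  42  43  42  43  43  43  52  72  84  80  64  52  50  58
   98 154]
 [ 88  71  51  45  46  44  43  42  43  44  52  72  84  80  63  52  50  58
   99 156]
 [ 84  70  53  53  65  64  57  49  44  43  53  73  85  79  63  51  50  63
  109 161]
 [ 77  71  64  75 102 113 111  93  67  48  52  72  85  80  63  51  55  88
  140 177]
 [ 78  75  75  91 124 152 166 146 101  63  55  70  83  80  63  58  81 128
  173 191]
 [ 79  82  85  90 110 142 161 144 105  78  69 
[... 274 characters left out ...]
 207 207
  207 206]
 [ 86  82  87  98  99  92  87 105 152 192 200 175 152 184 205 208 209 208
  208 207]
 [ 95  93  96  97  91  86  86 104 136 176 194 178 150 178 202 209 209 209
  209 209]
 [ 92  97  95  89  84  85  91 108 123 141 163 156 141 175 203 210 211 211
  211 211]
 [ 98  94  87  82  79  78  88 113 125 124 126 126 148 189 208 212 212 212
  212 212]
 [ 95  87  83  84  86  79  82  97 119 141 139 134 174 204 212 213 213 213
  213 212]
 [ 83  77  73  79  86  82  82  98 140 176 171 150 172 204 212 213 213 213
  213 213]
 [ 74  71  71  76  86  83  82 106 161 191 194 172 164 195 211 214 214 213
  214 213]
 [ 72  74  77  81  87  84  78 105 164 191 198 188 164 178 203 213 214 215
  214 214]]
```

Contact came at TCP 0.1917, which puts the eye at 0.1807 and matches the seat height. The bright gap under the rod shows the rod sits at the top of the loop. I'll ease off the pressure and release gently.

Call:
arm_command:
  series:
    - [[-0.5,0,0,0],[0,0,0,0],[0,0,0,0]]
  force: 20

```text
t: 24.45
tcp_pos: [0.564, -0.0138, 0.1913]
tool_rot: [0.177, 0.677, -0.188, 0.69]
force: [0.4, 0.3, 4.8]
finger_gap: 0.348
```

Call:
arm_command:
  series:
    - [[0,0,0,0],[0,0,0,0],[0,0,0,0]]
  jaw: 40

```text
t: 24.75
tcp_pos: [0.5631, -0.0135, 0.1904]
tool_rot: [0.177, 0.677, -0.188, 0.689]
force: [-0.4, 0.2, 0.3]
finger_gap: 0.399
```

Call:
arm_command:
  series:
    - [[0,0,0,0],[0,0,0,0],[0,0,0,0],[0,0,0,0],[0,0,0,0]]
  jaw: 65

```text
t: 25.25
tcp_pos: [0.5638, -0.0137, 0.1911]
tool_rot: [0.177, 0.677, -0.188, 0.689]
force: [-0.1, -1.2, 0.2]
finger_gap: 0.647
```

```bash
python3 - <<'E'
from h import *
st()
b=pic('side','s11')
print(b[228:260,264:292].mean(2).astype(int))
E
```

```text
{'t': np.float64(25.25), 'q': array([-0.214,  0.492,  1.639, -0.02 ,  0.993,  0.319]), 'tcp_pos': array([ 0.564, -0.014,  0.191]), 'tool_rot': array([ 0.177,  0.677, -0.188,  0.689]), 'force': array([-0.103, -1.156,  0.228]), 'ft_torque': array([-0.025,  0.015,  0.022]), 'finger_gap': np.float64(0.647)}
[[ 0.013  0.499  0.867]
 [-0.02   0.867 -0.499]
 [-1.    -0.011  0.021]]
[[ 87  74  55  47  52  65  71  67  56  46  42  43  43  44  44  45  45  44
   51  67  82  80  63  53  51  54  91 151]
 [ 89  76  62  62  70  81  82  74  65  53  43  43  43  43  43  43  44  45
   49  66  81  79  64  52  52  54  91 152]
 [ 88  81  75  83  90 100  97  87  85  68  49  43  43  43  44  44  43  44
   50  66  82  81  65  53  51  54  91 154]
 [ 84  78  76  85  99 119 120 106  97  82  67  57  49  44  43  43  44  44
   49  65  83  84  68  54  50  55  95 156]
 [ 86  81  80  80  85 105 109 103 112 119 123 114  85  57  44  43  45  51
   61  71  84  85  68  54  53  70 117 167]
 [ 76  69  73  82  81  85  89  98 125 154 174 167 126  80  56  54  66  89
  107  97  89  85  69  57  72 114 161 186]
 [ 75  70  72  82  7
[... 2322 characters left out ...]
 67  60  59  81 116 115  92  76  73  85 117 153 166 181 192 188 195 199
  192 187 174 143 133 149 185 211 216 216]
 [ 66  59  58  70  95 102  88  76  79 108 150 164 167 186 195 190 202 206
  189 184 172 138 125 141 172 205 216 217]
 [ 63  59  59  66  81  95  92  94 107 137 174 182 180 198 204 194 203 207
  191 192 187 155 126 129 155 200 215 218]
 [ 60  57  59  64  74  86  96 107 129 150 173 179 182 194 197 183 188 192
  184 187 189 172 141 135 153 199 215 218]
 [ 55  56  58  64  74  87 102 115 124 128 134 135 140 147 144 136 140 151
  166 172 161 149 135 136 152 199 216 218]
 [ 54  60  67  80  96 106 122 136 130 127 118 114 123 123 117 114 114 122
  140 136 122 117 116 121 142 196 215 218]]
```

Released, and the basket has stayed put. Retreating straight up.

Call:
arm_command:
  series:
    - [[-5,0,0,0],[-10,0,0,0],[-10,0,0,0],[-20,0,0,0],[-30,0,0,0],[-30,0,0,0],[-20,0,0,0],[0,0,0,0],[0,0,0,0]]

```text
t: 26.2
tcp_pos: [0.562, -0.0112, 0.3167]
tool_rot: [0.177, 0.676, -0.188, 0.69]
force: [0.2, -0.4, -0.6]
finger_gap: 0.65
```

Call:
arm_command:
  series:
    - [[0,-40,0,0],[0,-40,0,0],[0,-40,0,0],[0,-40,0,0],[0,-40,0,0],[0,-20,0,0],[0,0,0,0],[0,0,0,0]]

```text
t: 27.0
tcp_pos: [0.4517, -0.2015, 0.3173]
tool_rot: [0.178, 0.677, -0.188, 0.688]
force: [-0.2, 0.1, 0.2]
finger_gap: 0.651
```

```bash
python3 - <<'E'
from h import *
import time
st()
def grip():
    out=[]
    for n,(r,c) in {'side':((205,245),(262,305)),'top':((190,230),(262,310))}.items():
        im=snapshot(n)[r[0]:r[1],c[0]:c[1]].astype(int)
        cnt,l,s,ce=cv2.connectedComponentsWithStats((im.max(2)<75).astype(np.uint8),connectivity=8)
        k=[(s[i,4],(ce[i]+[c[0],r[0]]).round(1).tolist(),s[i,2:4].tolist()) for i in range(1,cnt) if s[i,4]>15]; print(n,k); out.append(k)
    return out
for _ in range(3): grip()
b=pic('side','s12'); pic('top','t12')
for z in(.19,.20,.21): print('expected eye/grip',proj('side',[.561,-.019,.18+.0255]),proj('top',[.561,-.019,.222]))
E
```

```text
{'t': np.float64(27.0), 'q': array([-0.641,  0.241,  1.649, -0.008,  1.232, -0.115]), 'tcp_pos': array([ 0.452, -0.202,  0.317]), 'tool_rot': array([ 0.178,  0.677, -0.188,  0.688]), 'force': array([-0.166,  0.135,  0.211]), 'ft_torque': array([0.058, 0.002, 0.017]), 'finger_gap': np.float64(0.651)}
[[ 0.011  0.5    0.866]
 [-0.018  0.866 -0.5  ]
 [-1.    -0.01   0.019]]
side [(np.int32(81), [276.9, 227.5], [10, 12])]
top [(np.int32(32), [264.7, 193.1], [7, 8]), (np.int32(46), [296.3, 193.1], [29, 17]), (np.int32(98), [276.4, 204.3], [12, 13]), (np.int32(32), [264.8, 204.4], [7, 11]), (np.int32(113), [289.5, 222.6], [16, 19]), (np.int32(31), [305.6, 222.6], [3, 15])]
side [(np.int32(81), [276.9, 227.5], [10, 12])]
top [(np.int32(32), [264.7, 193.1], [7, 8]), (np.int32(46), [296.2, 192.7], [29, 16]), (np.int32(98), [276.4, 204.3], [12, 13]), (np.int32(30), [264.7, 204.6], [7, 10]), (np.int32(117), [289.5, 222.4], [16, 19]), (np.int32(31), [305.6, 222.6], [3, 15])]
side [(np.int32(81), [276.9, 227.5], [10, 12])]
top [(np.int32(33), [264.7, 193.1], [7, 8]), (np.int32(47), [296.4, 193.0], [29, 17]), (np.int32(98), [276.4, 204.3], [12, 13]), (np.int32(31), [264.7, 204.7], [7, 10]), (np.int32(118), [289.4, 222.4], [17, 19]), (np.int32(31), [305.6, 222.6], [3, 15])]
expected eye/grip [276.83933224 226.96162491] [275.45118058 203.49844566]
expected eye/grip [276.83933224 226.96162491] [275.45118058 203.49844566]
expected eye/grip [276.83933224 226.96162491] [275.45118058 203.49844566]
```

```bash
python3 - <<'E'
from h import *
p,e=two((276.4,204.3),(276.9,227.5)); print(p,e)
ticket.sign_off()
E
```

```text
[ 0.56145191 -0.01939808  0.20363427] 0.0010304244573899853
the job is handed in; nothing more can be done
```

I turned the hook two clicks by its wing grip so it points over the dish (front right, −1.047 rad) and let it go. Then I hung the wire basket in it by its eye, and handed the job in at about 27 s.

**Last checks:**
- The basket's grip is at about (0.561, −0.019, 0.204). That is about 1 mm horizontally from where a basket in the hook's seat should be, and about 20 mm from the dish's middle by my measurements.
- Its position did not change over three successive picture pairs.
- The hook took the weight at the seat height I had found by touch (0.1805 m).
- The force was near zero before I pulled away, and the arm is clear.

**What disagreed or went wrong:**
- **Height and position:** My first camera estimate of the head's height was about 10 mm too low. I used the touch reading instead, and a closer picture agreed with it. The camera and the touch also differed by about 7 mm on where the post stands.
- **Wrist limit:** On the way to the basket the last joint hit its range and left the tool tilted about 6°. I cut that to about 1.4° before gripping.
- **Not checked:** I did not measure the tins and the pot again at the end, and I judged the final hang from pixel positions, not from another viewed picture.

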